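Spot an offcut for drilling with the automatic centre punch

ROBOT

A 6-joint arm with a two-finger parallel gripper is mounted at the origin on a cart in front of the work surface, level with it; the furniture and walls round the work are solid. World frame = base frame: x ahead of the robot, y to its left, z up, the work surface at z = 0. Lengths are in m, angles in degrees, forces in N, time in s.
With the tool pointing down it reaches from about 0.375 to 0.9 m from the base axis. Payload 3.1 kg.
Tool frame: the origin (TCP) lies at the very end of the fingers, on their centre line; the grasp point (between the pads) lies 19 mm behind it; z points along the fingers, y is the line along which they close (so a half turn about z gives the same grasp; the last joint's range is limited). The gripper opens to 85 mm and grips with 20 to 120 N. Pads are 22 mm wide; open, the fingers measure 114 mm over their backs; the gripper's body (76 mm by 85 mm) begins 54 mm behind the grasp point. The pads swing forward as they close: fully open they stand 13 mm farther back than shut.
Start: joints at [-73.367, 30.224, 82.088, -0, 67.689, -10.227], TCP at [0.282, -0.558, 0.231] pointing down, gripper open.
Joint ranges: [-176.69, 176.69], [-43.24, 126.21], [12.49, 139.97], [-82, 262], [0, 151.66], [-163.58, 163.58]. Speed limits (degrees/s): [159.86, 159.86, 180, 180, 180, 180].

INTERFACE

Orientations are given as [roll, pitch, yaw] about the fixed x, y, z axes, in that order (R = Rz(yaw) Ry(pitch) Rx(roll)).
In Python, from plant import observe, camera, close_job, cut_out, spot_point gives the robot as it stands.
- The arm moves only by the tool jog_arm, never from a script. Its argument "increments" is a list of rows, each a list of 2 entries, a list of its own where there are three numbers: the shift along the tool's x, y, z in mm, then the turn, a rotation vector about the tool's x, y, z in degrees. A call has 1 to 20 rows; each row is the pose to reach, as a shift and turn from the pose commanded when the call began, along the tool's axes at that moment; what a row does not reach only later rows make up. A row lasts 1/12 s, in which the tool goes at most 41.7 mm and 7.16 degrees, less where a joint would pass 70% of its speed; a pose out of reach is approached as far as the arm can. A call with a gripper value outside its range is refused whole. "grip" is the opening, from -1 (shut) to 1 (fully open), set as the call begins (left out, the last holds). The fingers move at their own pace and stop on an object; the grip force is fixed at half the most. Time passes only in rows, so rows that repeat a pose let the fingers close. It gives the time, the measured TCP pose, the force, the opening and the grip force at its end, in the units of the state.
- observe(): the state, without advancing time (a new reading comes with each control period).
- camera(name): name is "side" or "top"; returns a dict with "pixels" (400x640x3 uint8, red, green, blue), "intrinsics" (3x3 intrinsics, pixels), "k1" (the pictures are not rectified: a ray, as slopes to the right and down, at radius r is drawn at 1 + k1 r^2 times it, then the intrinsics apply), "position" and "orientation" of the camera in the world. Camera axes: x right, y down, z forward; pixel columns grow to the right and rows downward; lengths in m; the calibration is good to about 2 mm. A picture is of the moment at which its call begins. There is no depth.
- close_job(): hands the job in; it is judged then, once.
Trained networks look in a picture, given as the dict that the camera call returned (one of the last four; its "shot" number tells which), for a name from the list of things; names that differ only in an ending like _2 or _b are one class to them, and where a whole thing is asked for, a point or a joint stands for the part that bears it (a point fixed in the world has none). Each returns a list of dicts, best first, with "p" (0 to 1); they miss things now and then, are a little off and sometimes report something else, mostly with a low value. They report only what shows in the picture. A call takes as long as a camera call.
- cut_out(picture, query): "pixels" (400x640 bool, what is visible of it) and "bbox" ([left, top, right, bottom] as shares, 0 to 1, of the picture: columns of its width, rows of its height, round what is visible of it).
- spot_point(picture, query): "position" ([column, row] as shares, 0 to 1, of the picture: columns of its width, rows of its height: a listed point, or the origin of a listed thing).
The state is a dict: "time_s": time; "q": joint angles; "joint_velocities": joint speeds; "joint_torque": joint torques, N m; "tool_pos": TCP position; "tool_rot": TCP orientation; "contact_force": force on the tool from outside, world axes, zero at the start; "moment": the same for the moment, N m; "width": opening from 0.0 (shut) to 1.0 (fully open); "finger_force": force on a finger pad.
Only numpy, scipy, OpenCV 4.12 (cv2) and the standard library are available. Lean on these libraries where they do the work, as an engineer would, in place of code of your own. Each camera call takes 0.05 s, during which the arm holds its last target. There are 200 camera calls.

TASK

Mark the steel offcut for drilling: slide it gently fully home against the end stop of the punching jig, then take the automatic centre punch out of the wooden stand, put its nose down the jig's guide bush and press it straight down until its spring snaps, without ramming on after that. Stand the punch back in its hole, upright and fully down, with the offcut still home, and leave the other things on the bench alone; the punch is not to be set off anywhere else.

Things in the scene. Friction and masses are not known exactly. Their poses are not given: they have to be found in the camera images.
- jig: Heavy fixed punching jig, plain steel, 100 x 64 x 46 mm. Origin: centre of underside; x along its channel to the end stop, z up. Base 10 mm thick, x -50 to +50. Rails (tops 22 mm up, 19.4 mm apart, x -50 to +35) form a channel open at -x; stop face at x = +35, 34 mm high. A bridge (x -10 to +20, full width, 30 to 42 mm up; cap screws to 46 mm) spans the channel.
- jig_bush (a point): Centre of the round mouth of the guide bush in the bridge, 44 mm above the worktop, at x = +5 mm of the jig; axes as the jig's. Vertical bore: a recess 10.4 mm wide and 2 mm deep, then a 9.2 mm hole right through the bridge. The offcut's top is 16 mm below this point.
- stock: The offcut: square steel bar 18 x 18 x 90 mm, 0.22 kg, lying in the jig's channel under the bridge, short of the stop by about 8 to 30 mm. Its own y is its length and points along the jig's +x. Origin: centre of its underside.
- stock_mid (a point): Centre of the offcut, half-way up, 19 mm above the worktop. Its ends are 45 mm either way along its length. Fully home, this point is at x = -10 mm of the jig and the free end stands 5 mm out of base plate and rails, 10 to 28 mm above the worktop: push it there with shut fingers. Slides with dry friction of about 1 N.
- punch: Automatic centre punch, plain steel, 0.17 kg, 110 to 122 mm long, upright in the stand, collar on its top. Origin: centre of the collar's underside; z up the tool. Above it: collar 21 mm wide, 5 mm high; hexagonal barrel 14 mm across flats, 5 to 47 mm; knurled cap 14.4 mm wide, 50 to 70 mm. Below: neck 13 mm wide, 14 mm long; then the sprung nose, 8 mm wide, pointed.
- punch_grip (a point): Middle of the punch's hexagonal barrel, on its axis, 28 mm above the collar's underside: where to grip it. Axes as the punch's; flats face its +y and -y and every 60 degrees round.
- punch_collar (a point): Centre of the underside of the punch's collar, on its axis. The nose's tip is 40 to 52 mm below it, depending on how far its adjusting sleeve is screwed in, which cannot be seen in the stand.
- punch_nose: The punch's sprung nose; its origin lies on the axis up inside the barrel. Pressing it in: about 3 N starts it; at 2 mm (4.5 N) it meets the hidden catch, the force climbs to a peak of about 12 N near 4 mm and falls away as the catch gives: snapped past it at 6 mm (7 N or less), about 3 N left at 8 mm; solid at 8.5 mm. It springs out again when lifted.
- punch_sleeve: The punch's adjusting sleeve, between neck and nose, 9 mm wide; origin on the axis up inside the barrel. The nose's height in its frame (z) is how far the nose is pressed in. It does not turn or slide in use.
- stand: Wooden tool stand, fixed, 66 x 90 x 60 mm, origin at the centre of its underside, y along its longer side.
- stand_hole (a point): Centre of the mouth of the stand's middle hole, in its top, 60 mm above the worktop: 16 mm wide with a 2 mm chamfer, 56 mm deep. The punch's collar rests on the rim. (The two 7.5 mm holes beside it, 30 mm to either side, are too small for the punch.)
- tape: Tape measure, bystander, 31 x 76 x 58 mm; origin under its middle.
- plain_punch: Ordinary solid centre punch, bystander, 11 x 88 x 11 mm, lying on the worktop; not the tool wanted.
- parallel_bar: Ground steel parallel, bystander, 10 x 100 x 20 mm.
- spanner_a: Open-ended spanner, bystander, 27 x 133 x 6 mm.
- hexkey: Black hex key, bystander, 23 x 85 x 7 mm.

How it is judged (in metres and radians):
On the way, in this order (a step that is already met when the one before it is completed fails the run):
1. the offcut is home against the end stop (within 2.5 mm) (x of stock_mid in the frame of jig above -0.0125 m and height (world z) of stock_mid below 0.022 m), for 0.2 s.
2. with the offcut home, the punch stands upright in the bush and is pressed on the offcut until the spring has snapped (nose pressed in by more than 6 mm) (all of step 1 and horizontal distance between punch_collar and jig_bush below 0.006 m and angle between punch's own z axis and vertical below 0.12 rad and z of punch_nose in the frame of punch_sleeve above 0.006 m and contact force between punch and stock above 1 N), for 0.05 s.
At the end, for the whole second after the job is handed in: The punch stands released and at rest, upright (within 0.08 rad) in the stand's middle hole, its collar within 4 mm of the hole's centre and within 3 mm of the stand's top, nose sprung out; the offcut lies in the channel within 2.5 mm of the end stop (all of step 1 and horizontal distance between punch_collar and stand_hole below 0.004 m and z of punch_collar in the frame of stand_hole below 0.003 m and angle between punch's own z axis and vertical below 0.08 rad and linear speed of punch below 0.02 m/s and z of punch_nose in the frame of punch_sleeve below 0.001 m); the robot touches nothing.
It fails at once if the offcut is shoved with more than 35 N (contact force between the fingers and stock above 35 N).
It fails at once if the punch is rammed on the offcut with more than 20 N (contact force between punch and stock above 20 N).
It fails at once if the punch is set off away from the bush or with the offcut not home (z of punch_nose in the frame of punch_sleeve above 0.005 m and (not (horizontal distance between punch_collar and jig_bush below 0.006 m) or not (x of stock_mid in the frame of jig above -0.0125 m))).
It fails at once if a bystander is moved by more than 15 mm (distance of any of tape, plain_punch, parallel_bar, spanner_a, hexkey from where it was at the start of the episode above 0.015 m).
It also fails if it takes over 72 s, if anything falls off the work surface, if the arm or the gripper's body presses on something with over 40 N, if the wrist force passes 120 N, or if a joint passes its speed limit or range.

## Working session

There is one attempt and no reset: what is moved stays moved. The work goes in short steps, Python scripts to look and compute and a tool call to move; the robot and the scene stay as the last step left them, time stands still between calls to the robot, and variables do not carry over. Pictures are saved under pics/ and viewed, at most 10 in all, crops included, and the job is handed in when it is done.

Besides the shell and the picture viewer there is one more tool, called after "Emit:" as name(argument=value, ...), one argument or row to a line, values as JSON. jog_arm: Moves the arm, as the interface text tells. Its arguments: {"type":"object","properties":{"increments":{"type":"array","items":{"type":"array"}},"grip":{"type":"number"}},"required":["increments"]}

```bash
mkdir -p pics; cat > h.py <<'E'
import numpy as np, cv2
from scipy.spatial.transform import Rotation as R
from scipy.optimize import least_squares
from plant import *
def rot(o):
    o=np.array(o,float)
    if o.shape==(3,3): return o
    if o.size==4: return R.from_quat(o).as_matrix()
    return R.from_euler('xyz',o,degrees=True).as_matrix()
def ray(c,px):
    K=np.array(c['intrinsics']); d=np.array([(px[0]-K[0,2])/K[0,0],(px[1]-K[1,2])/K[1,1]]); u=d.copy()
    for _ in range(20): u=d/(1+c['k1']*(u@u))
    return np.array(c['position']),rot(c['orientation'])@np.array([u[0],u[1],1])
def at_z(c,px,z):
    p,d=ray(c,px); return p+d*(z-p[2])/d[2]
def proj(c,X):
    v=rot(c['orientation']).T@(np.array(X)-c['position']); u=v[:2]/v[2]; u=u*(1+c['k1']*(u@u)); K=np.array(c['intrinsics'])
    return np.array([K[0,0]*u[0]+K[0,2],K[1,1]*u[1]+K[1,2]])
def spot(c,n):
    r=spot_point(c,n)
    return [(np.array(x['position'])*[640,400],x['p']) for x in r[:2]]
def tri(cs,ps):
    f=lambda X:np.concatenate([proj(c,X)-p for c,p in zip(cs,ps)])
    s=least_squares(f,[.5,0,.03]); return s.x,np.abs(s.fun).max()
def save(c,n,box=None,s=1):
    im=c['pixels'][...,::-1]
    if box: im=im[box[1]:box[3],box[0]:box[2]]
    cv2.imwrite('pics/'+n,cv2.resize(im,None,fx=s,fy=s,interpolation=cv2.INTER_CUBIC))
E
python3 - <<'E'
from h import *
np.set_printoptions(precision=4,suppress=True)
t,s=camera('top'),camera('side')
print(t['position'],t['orientation'],t['intrinsics'],t['k1'],s['position'],s['orientation'])
for n,z in dict(jig=0,jig_bush=.044,stock=.01,stock_mid=.019,punch=.06,punch_grip=.088,punch_collar=.06,stand=0,stand_hole=.06,tape=0,plain_punch=0,parallel_bar=0,spanner_a=0,hexkey=0).items():
    a,b=spot(t,n),spot(s,n)
    print(n,[(x[0].round(1),round(x[1],2),at_z(t,x[0],z)[:2]) for x in a],[(x[0].round(1),round(x[1],2),at_z(s,x[0],z)[:2]) for x in b], tri([t,s],[a[0][0],b[0][0]]) if a and b else '')
save(t,'t0.png');save(s,'s0.png');print(observe())
E
```

```text
[0.2976 0.0833 1.1967] [-170.1947    0.9578  -89.1956] [[394.0287   0.     317.0987]
 [  0.     394.0287 199.7394]
 [  0.       0.       1.    ]] -0.013945896407507584 [ 0.3475 -0.5985  0.6737] [-129.9468    1.2643  -14.1318]
jig [(array([374.4, 184.3]), 0.61, array([ 0.5546, -0.0706]))] [(array([366.4, 274.9]), 0.8, array([ 0.5638, -0.0804]))] (array([ 0.5635, -0.0727, -0.0103]), np.float64(2.0829265781083848))
jig_bush [(array([373.4, 176.4]), 0.95, array([ 0.5694, -0.0622]))] [(array([364.7, 260.4]), 0.61, array([ 0.5592, -0.0751]))] (array([ 0.567 , -0.0632,  0.03  ]), np.float64(1.8162114325786831))
stock [(array([265.6, 202.8]), 0.43, array([0.4912, 0.2635])), (array([377.6, 187.4]), 0.42, array([ 0.5429, -0.079 ]))] [(array([353. , 273.4]), 0.58, array([ 0.5334, -0.0763])), (array([298. , 171.7]), 0.48, array([0.4927, 0.3405]))] (array([ 0.6368,  0.3425, -0.5264]), np.float64(12.815484582177874))
stock_mid [(array([373.6, 191. ]), 0.65, array([ 0.5298, -0.0654]))] [(array([353.6, 266.3]), 0.62, array([ 0.5382, -0.0644]))] (array([ 0.5349, -0.0658,  0.0204]), np.float64(1.74626
[... 2116 characters left out ...]
6, -0.2247]))] [(array([316.6, 352.4]), 0.74, array([ 0.4125, -0.2334])), (array([319.2, 249. ]), 0.69, array([0.4807, 0.0247]))] (array([ 0.411 , -0.2277, -0.0105]), np.float64(2.122680412493594))
{'time_s': 1.5, 'q': array([-73.3663,  30.2245,  82.085 ,   0.0003,  67.6895, -10.2253]), 'joint_velocities': array([-0.0324, -0.0084, -0.0971, -0.0203, -0.0406,  0.0378]), 'joint_torque': array([  0.0019, -44.23  , -17.8418,  -0.0001,   0.0007,  -0.    ]), 'tool_pos': array([ 0.2824, -0.5576,  0.2313]), 'tool_rot': array([179.9989,  -0.0001,  26.8588]), 'contact_force': array([0.2469, 0.0882, 0.3303]), 'moment': array([-0.013 , -0.012 , -0.0181]), 'finger_force': 0.0, 'width': 0.9980117815724655}
```

```bash
python3 -c "
import cv2,numpy as np
a=cv2.imread('pics/t0.png');b=cv2.imread('pics/s0.png')
cv2.imwrite('pics/ts.png',cv2.resize(np.vstack([a,b]),(480,600),interpolation=cv2.INTER_AREA))"
```

```text
(no output)
```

View pics/t0.png

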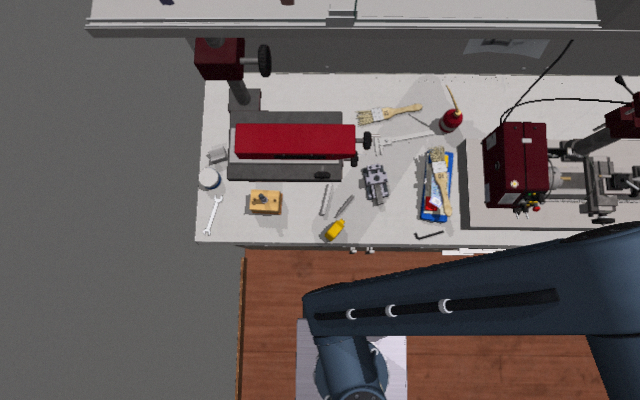

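View pics/s0.png

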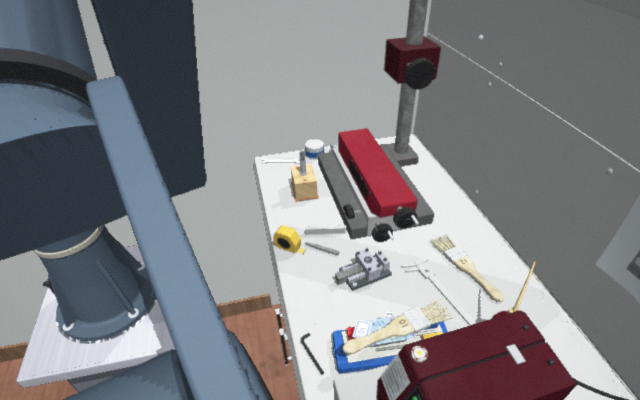

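The top view shows the jig at (375,184) with the offcut sticking out toward the robot at (380,200), and the stand with the punch at (265,202). In the side view they are at (365,268) and (304,180). Next I'll get the jig's heading from the masks and a zoomed crop.

```bash
cat >> h.py <<'E'
def mask(c,n):
    r=cut_out(c,n); return r[0]['pixels'] if r else None
def hull(pts):
    return cv2.convexHull(np.array(pts,np.float32)).reshape(-1,2)
def box(x0,x1,y0,y1,z0,z1): return np.array([[x,y,z] for x in(x0,x1) for y in(y0,y1) for z in(z0,z1)])
JIG=[box(-.05,.05,-.032,.032,0,.01),box(-.05,.035,-.032,.032,0,.022),box(.035,.05,-.032,.032,0,.034),box(-.01,.02,-.032,.032,.03,.042)]
def sil(c,boxes,x,y,yaw,s=8,roi=(0,0,640,400)):
    m=np.zeros(((roi[3]-roi[1])*s,(roi[2]-roi[0])*s),np.uint8); Rz=R.from_euler('z',yaw,degrees=True).as_matrix()
    for b in boxes:
        p=[(proj(c,Rz@v+[x,y,0])-[roi[0],roi[1]]+.5)*s for v in b]
        cv2.fillConvexPoly(m,np.round(hull(p)).astype(np.int32),1)
    return cv2.resize(m.astype(np.float32),None,fx=1/s,fy=1/s,interpolation=cv2.INTER_AREA)
E
python3 - <<'E'
from h import *
from scipy.optimize import minimize
np.set_printoptions(precision=4,suppress=True)
t,s=camera('top'),camera('side')
roi={0:(340,150,410,220),1:(325,230,405,300)}
mj=[mask(c,'jig') for c in(t,s)]; ms=[mask(c,'stock') for c in (t,s)]
for k,c in enumerate((t,s)):
    print(k,[None if m is None else (m.sum(),np.argwhere(m).mean(0)[::-1]) for m in(mj[k],ms[k])])
def cost(p,ks):
    e=0
    for k in ks:
        r=roi[k]; m=mj[k][r[1]:r[3],r[0]:r[2]].astype(float)
        st=ms[k]
        w=1-(st[r[1]:r[3],r[0]:r[2]].astype(float)) if st is not None and st.sum()<600 else 1
        e+=(w*(m-sil((t,s)[k],JIG,p[0],p[1],p[2],4,r))**2).sum()
    return e
for ks in([0],[1],[0,1]):
    o=min((minimize(cost,[.56,-.071,y],args=(ks,),method='Nelder-Mead',options=dict(initial_simplex=np.array([[.56,-.071,y],[.57,-.071,y],[.56,-.061,y],[.56,-.071,y+8]]),maxiter=150)) for y in(0,12)),key=lambda o:o.fun)
    print(ks,o.x,o.fun)
a=cv2.resize(t['pixels'][155:220,340:410],(480,446),interpolation=cv2.INTER_CUBIC)
b=cv2.resize(s['pixels'][235:300,325:395],(480,446),interpolation=cv2.INTER_CUBIC)
for im,c,o,f in((a,t,(340,155),6.857),(b,s,(325,235),6.857)):
    pass
cv2.imwrite('pics/z1.png',cv2.resize(np.hstack([a,b]),(800,372))[...,::-1])
E
```

```text
0 [(np.int64(564), array([375.3014, 179.406 ])), (np.int64(99), array([378.798 , 195.3333]))]
1 [(np.int64(1046), array([368.912 , 268.6491])), (np.int64(287), array([348.2927, 272.216 ]))]
[0] [ 0.5604 -0.073  10.0861] 133.7265625
[1] [ 0.5612 -0.0729 13.0959] 222.4609375
[0, 1] [ 0.5611 -0.0724 10.0172] 356.2734375
```

View pics/z1.png

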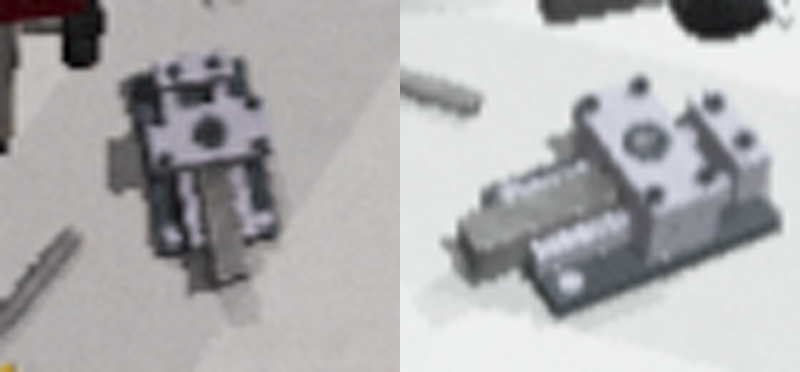

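The crops show the bush mouth at (210,132) in the left one and (647,142) in the right one. The offcut's free end protrudes from the channel toward the robot. I'll triangulate from these.

```bash
python3 - <<'E'
from h import *
np.set_printoptions(precision=4,suppress=True)
t,s=camera('top'),camera('side')
f=800/960*480/70; o=.5
P=lambda u,v,k:np.array([u/f+(340 if k==0 else 325)-o, v/f+(155 if k==0 else 235)-o])
for n,a,b in(('bush',(210,132),(647,142)),('freeend_top_mid',(228,279),(466,230))):
    a,b=P(*a,0),P(*b,1); print(n,tri([t,s],[a,b]),at_z(t,a,.044),at_z(s,b,.044),at_z(t,a,.028),at_z(s,b,.028))
# bar axis / bridge edges in top
for n,a,b,z in(('rail/bar left',(205,165),(212,275),.028),('bridge left',(140,100),(157,165),.042),('bridge right',(255,85),(272,150),.042),('bridge front',(157,165),(272,150),.042)):
    d=at_z(t,P(*b,0),z)-at_z(t,P(*a,0),z); print(n,np.degrees(np.arctan2(d[1],d[0])))
for n,a,b,z in(('bridge front side',(577,105),(655,210),.042),('bridge right',(655,210),(725,175),.042),('base',(555,318),(780,225),.0)):
    d=at_z(s,P(*b,1),z)-at_z(s,P(*a,1),z); print(n,np.degrees(np.arctan2(d[1],d[0])))
# stand/punch
ms=[(mask(c,'stand'),mask(c,'punch')) for c in(t,s)]
for k,c in enumerate((t,s)):
  for j in(0,1):
    m=ms[k][j]
    if m is not None: print(k,j,m.sum(),cv2.minAreaRect(np.argwhere(m)[:,::-1].astype(np.float32)))
a=cv2.resize(t['pixels'][175:225,240:295],(440,400),interpolation=cv2.INTER_CUBIC)
b=cv2.resize(s['pixels'][145:205,280:326],(307,400),interpolation=cv2.INTER_CUBIC)
cv2.imwrite('pics/z2.png',np.hstack([a,b])[...,::-1])
E
```

```text
bush (array([ 0.6745, -0.0953,  0.0117]), np.float64(31.594330327114932)) [ 0.5658 -0.0707  0.044 ] [ 0.713  -0.1147  0.044 ] [ 0.5695 -0.0728  0.028 ] [ 0.7223 -0.1025  0.028 ]
freeend_top_mid (array([ 0.5983, -0.1017, -0.0082]), np.float64(31.984933279657895)) [ 0.4879 -0.0791  0.044 ] [ 0.6296 -0.136   0.044 ] [ 0.4905 -0.0813  0.028 ] [ 0.6367 -0.1242  0.028 ]
rail/bar left -177.0802611335475
bridge left -166.05003217377774
bridge right -166.549428953821
bridge front -81.80471722576965
bridge front side -85.15506575135156
bridge right 14.053441979805346
base 9.494311706849302
0 0 53 ((263.0000305175781, 198.00003051757812), (9.899494171142578, 5.656853675842285), 45.0)
0 1 52 ((262.7500305175781, 197.75003051757812), (9.192388534545898, 5.656853675842285), 45.0)
1 0 762 ((303.8599548339844, 182.51998901367188), (35.49676513671875, 25.03158187866211), 81.8698959350586)
1 1 120 ((302.064208984375, 163.52725219726562), (23.14234733581543, 5.177398204803467), 86.42366790771484)
```

View pics/z2.png

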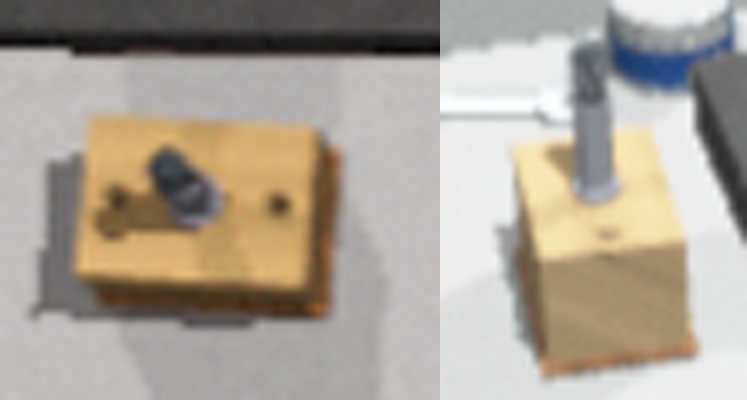

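```bash
python3 - <<'E'
from h import *
np.set_printoptions(precision=4,suppress=True)
t,s=camera('top'),camera('side')
f=800/960*480/70; o=.5
P=lambda u,v,k:np.array([u/f+(340 if k==0 else 325)-o, v/f+(155 if k==0 else 235)-o])
for n,a,b,z in(('bush',(210,132),(247,142),.044),('freeend_top_mid',(228,279),(66,230),.028)):
    a,b=P(*a,0),P(*b,1); print(n,tri([t,s],[a,b]),at_z(t,a,z),at_z(s,b,z))
for n,a,b,z in(('bridge front side',(177,105),(255,210),.042),('bridge right',(255,210),(325,175),.042),('base',(155,318),(380,225),.0)):
    d=at_z(s,P(*b,1),z)-at_z(s,P(*a,1),z); print(n,np.degrees(np.arctan2(d[1],d[0])))
T=lambda u,v:np.array([240+u/8-.5,175+v/8-.5]); S=lambda u,v:np.array([280+(u-440)/6.67-.5,145+v/6.67-.5])
h=[at_z(t,T(*x),.06) for x in((118,197),(279,205))]; print('holes',h,sum(h)/2,np.linalg.norm(h[1]-h[0]))
c=np.mean([at_z(t,T(*x),.06) for x in((88,117),(320,127),(307,288),(76,275))],0); print('top corners',c)
c=np.mean([at_z(s,S(*x),.06) for x in((513,146),(650,127),(689,240),(537,258))],0); print('side corners',c,at_z(s,S(597,196),.06))
E
```

```text
bush (array([ 0.5673, -0.0712,  0.0406]), np.float64(0.2500016979317081)) [ 0.5658 -0.0707  0.044 ] [ 0.5666 -0.074   0.044 ]
freeend_top_mid (array([ 0.4922, -0.0819,  0.0248]), np.float64(0.38802905444015323)) [ 0.4905 -0.0813  0.028 ] [ 0.4921 -0.0844  0.028 ]
bridge front side -78.59888519486357
bridge right 16.36984762677323
base 11.296473779867364
holes [array([0.4936, 0.2897, 0.06  ]), array([0.4913, 0.2304, 0.06  ])] [0.4924 0.26   0.06  ] 0.05940393844324485
top corners [0.4923 0.2603 0.06  ]
side corners [0.4938 0.2591 0.06  ] [0.4931 0.2556 0.06  ]
```

The estimates are: bush about (0.566,-0.072), yaw about 10°; offcut free end about (0.491,-0.085), so a gap of about 16 mm; hole about (0.493,0.2595). I'll set out with shut fingers to a point behind the free end.

Emit:
jog_arm(
  increments=[
    [[366, -338, 131], [0, 0, 17]],
    [[366, -338, 131], [0, 0, 17]],
    [[366, -338, 131], [0, 0, 17]],
    [[366, -338, 131], [0, 0, 17]],
    [[366, -338, 131], [0, 0, 17]],
    [[366, -338, 131], [0, 0, 17]],
    [[366, -338, 131], [0, 0, 17]],
    [[366, -338, 131], [0, 0, 17]],
    [[366, -338, 131], [0, 0, 17]],
    [[366, -338, 131], [0, 0, 17]],
    [[366, -338, 131], [0, 0, 17]],
    [[366, -338, 131], [0, 0, 17]],
    [[366, -338, 131], [0, 0, 17]],
    [[366, -338, 131], [0, 0, 17]],
    [[366, -338, 131], [0, 0, 17]],
    [[366, -338, 131], [0, 0, 17]],
  ],
  grip=-1,
)

```text
time_s: 3.53
tool_pos: [0.4566, -0.0915, 0.1006]
tool_rot: [179.9, -0.0, 9.9]
contact_force: [0.3, 0.8, 0.3]
width: -0.004
finger_force: 0.0
```

Emit:
jog_arm(
  increments=[
    [[0, 0, 30], [0, 0, 0]],
    [[0, 0, 60], [0, 0, 0]],
    [[0, 0, 86], [0, 0, 0]],
    [[0, 0, 86], [0, 0, 0]],
    [[0, 0, 86], [0, 0, 0]],
  ],
)

```text
time_s: 3.95
tool_pos: [0.4555, -0.0918, 0.0138]
tool_rot: [-179.9, 0.1, 9.7]
contact_force: [-0.6, 0.2, -0.3]
width: 0.0
finger_force: 0.0
```

```bash
python3 - <<'E'
from h import *
np.set_printoptions(precision=4,suppress=True)
t,s=camera('top'),camera('side'); ob=observe(); print(ob['tool_pos'],ob['contact_force'])
a=cv2.resize(t['pixels'][155:220,340:410],(400,372),interpolation=cv2.INTER_CUBIC)
b=cv2.resize(s['pixels'][235:300,325:395],(400,372),interpolation=cv2.INTER_CUBIC)
cv2.imwrite('pics/z3.png',np.hstack([a,b])[...,::-1])
E
```

```text
[ 0.4569 -0.0919  0.0155] [-0.0654 -0.0209 -1.3336]
```

View pics/z3.png

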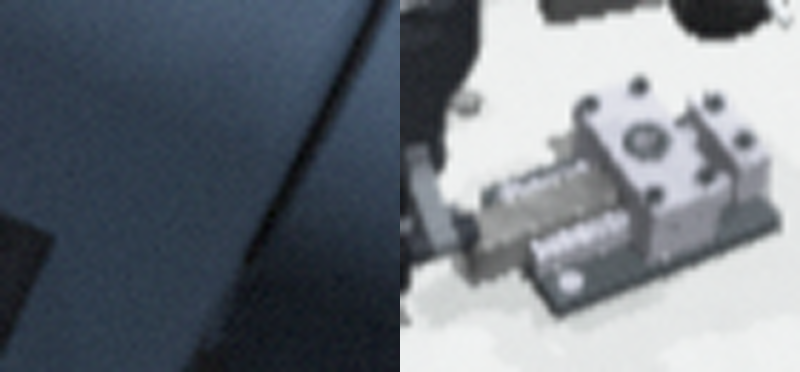

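The top view is hidden by the arm. In the side view the finger at (465,225) stands just behind the free end of the offcut and in line with it. I'll push gently.

Emit:
jog_arm(
  increments=[
    [[4, 0, 0], [0, 0, 0]],
    [[8, 0, 0], [0, 0, 0]],
    [[12, 0, 0], [0, 0, 0]],
    [[15, 0, 0], [0, 0, 0]],
    [[17, 0, 0], [0, 0, 0]],
    [[19, 0, 0], [0, 0, 0]],
    [[21, 0, 0], [0, 0, 0]],
    [[23, 0, 0], [0, 0, 0]],
    [[25, 0, 0], [0, 0, 0]],
    [[27, 0, 0], [0, 0, 0]],
    [[29, 0, 0], [0, 0, 0]],
    [[30, 0, 0], [0, 0, 0]],
    [[31, 0, 0], [0, 0, 0]],
    [[32, 0, 0], [0, 0, 0]],
    [[32, 0, 0], [0, 0, 0]],
  ],
)

```text
time_s: 5.3
tool_pos: [0.4881, -0.0852, 0.0142]
tool_rot: [180.0, -0.0, 9.9]
contact_force: [-0.9, -0.6, -0.8]
width: 0.001
finger_force: 0.3
```

Emit:
jog_arm(
  increments=[
    [[1, 0, 0], [0, 0, 0]],
    [[2, 0, 0], [0, 0, 0]],
    [[3, 0, 0], [0, 0, 0]],
    [[4, 0, 0], [0, 0, 0]],
    [[4, 0, 0], [0, 0, 0]],
  ],
)

```text
time_s: 5.72
tool_pos: [0.4921, -0.0845, 0.0143]
tool_rot: [180.0, -0.0, 9.9]
contact_force: [-0.8, 0.0, 0.3]
width: -0.0
finger_force: 0.3
```

```bash
python3 - <<'E'
from h import *
np.set_printoptions(precision=4,suppress=True)
s=camera('side'); F=[]
for i in range(3): F.append(observe()['contact_force'])
print(F,observe()['tool_pos'])
save(s,'z4.png',(325,230,405,300),7)
E
```

```text
[array([-0.7837,  0.3949, -0.516 ]), array([-0.7837,  0.3949, -0.516 ]), array([-0.7837,  0.3949, -0.516 ])] [ 0.4921 -0.0846  0.0144]
```

View pics/z4.png

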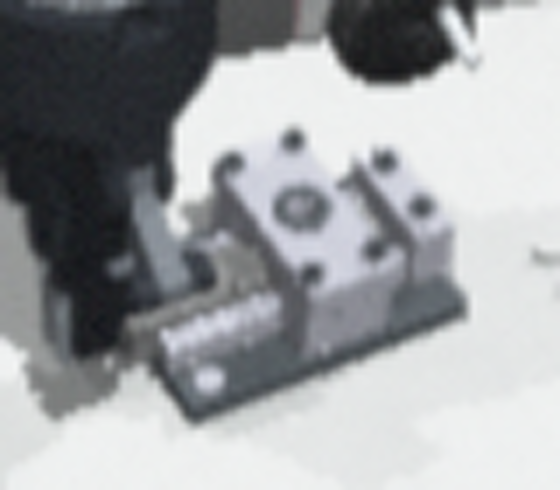

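The finger is driving the bar in. The free end is now near (120,340) and the force is about 1 N, which is just friction. I'll continue in small steps.

Emit:
jog_arm(
  increments=[
    [[0.7, 0, 0], [0, 0, 0]],
    [[1.4, 0, 0], [0, 0, 0]],
    [[2, 0, 0], [0, 0, 0]],
    [[2, 0, 0], [0, 0, 0]],
  ],
)

```text
time_s: 6.1
tool_pos: [0.4936, -0.0841, 0.0144]
tool_rot: [-180.0, 0.0, 9.9]
contact_force: [-2.0, 0.2, 0.1]
width: -0.007
finger_force: 0.9
```

Emit:
jog_arm(
  increments=[
    [[0.7, 0, 0], [0, 0, 0]],
    [[1.4, 0, 0], [0, 0, 0]],
    [[2, 0, 0], [0, 0, 0]],
    [[2, 0, 0], [0, 0, 0]],
  ],
)

```text
time_s: 6.43
tool_pos: [0.4957, -0.0838, 0.0143]
tool_rot: [180.0, -0.0, 9.9]
contact_force: [-2.4, 0.7, 1.7]
width: 0.002
finger_force: 0.9
```

Emit:
jog_arm(
  increments=[
    [[0.7, 0, 0], [0, 0, 0]],
    [[1.4, 0, 0], [0, 0, 0]],
    [[1.5, 0, 0], [0, 0, 0]],
  ],
)

```text
time_s: 6.68
tool_pos: [0.4964, -0.0835, 0.0143]
tool_rot: [-180.0, 0.1, 9.9]
contact_force: [-4.0, -2.1, 3.7]
width: -0.001
finger_force: 2.3
```

Emit:
jog_arm(
  increments=[
    [[0.7, 0, 0], [0, 0, 0]],
    [[1.4, 0, 0], [0, 0, 0]],
    [[1.5, 0, 0], [0, 0, 0]],
  ],
)

```text
time_s: 6.93
tool_pos: [0.4964, -0.0833, 0.0143]
tool_rot: [-179.9, 0.2, 9.9]
contact_force: [-8.3, -3.6, 4.9]
width: 0.001
finger_force: 4.2
```

The force climbs to about 9 N with no further travel, and the finger front is at jig x of about -54 mm, so the offcut is home. I'll back off, rise and cross to the stand.

Emit:
jog_arm(
  increments=[
    [[-10, 0, 0], [0, 0, 0]],
    [[-20, 0, 0], [0, 0, 0]],
    [[-20, 0, -40], [0, 0, 0]],
    [[-20, 0, -80], [0, 0, 0]],
    [[-20, 0, -120], [0, 0, 0]],
    [[-20, 0, -160], [0, 0, 0]],
    [[-20, 0, -190], [0, 0, 0]],
    [[55, -338, -190], [0, 0, 0]],
    [[55, -338, -190], [0, 0, 0]],
    [[55, -338, -190], [0, 0, 0]],
    [[55, -338, -190], [0, 0, 0]],
    [[55, -338, -190], [0, 0, 0]],
    [[55, -338, -190], [0, 0, 0]],
    [[55, -338, -190], [0, 0, 0]],
    [[55, -338, -190], [0, 0, 0]],
    [[55, -338, -190], [0, 0, 0]],
    [[55, -338, -190], [0, 0, 0]],
    [[55, -338, -190], [0, 0, 0]],
  ],
  grip=-1,
)

```text
time_s: 8.43
tool_pos: [0.4945, 0.2594, 0.2039]
tool_rot: [180.0, 0.0, 10.0]
contact_force: [-0.6, -0.8, 1.0]
width: 0.004
finger_force: 0.0
```

```bash
python3 - <<'E'
from h import *
np.set_printoptions(precision=4,suppress=True)
t,s=camera('top'),camera('side'); ob=observe(); print(ob['tool_pos'],ob['tool_rot'],ob['contact_force'])
for n in('stock_mid','jig_bush','punch_collar','stand_hole'):
    for c,z in((t,.019),(s,.019)):
        z={'stock_mid':.019,'jig_bush':.044}.get(n,.06); print(n,[(x[0].round(1),round(x[1],2),at_z(c,x[0],z)[:2]) for x in spot(c,n)])
a=cv2.resize(t['pixels'][155:220,340:410],(400,372),interpolation=cv2.INTER_CUBIC)
b=cv2.resize(s['pixels'][235:300,325:395],(400,372),interpolation=cv2.INTER_CUBIC)
c=cv2.resize(s['pixels'][130:200,260:330],(228,228),interpolation=cv2.INTER_CUBIC)
d=cv2.resize(t['pixels'][170:240,230:300],(228,228),interpolation=cv2.INTER_CUBIC)
lo=np.zeros((228,800,3),np.uint8); lo[:,:228]=c; lo[:,300:528]=d
cv2.imwrite('pics/z5.png',np.vstack([np.hstack([a,b]),lo])[...,::-1])
E
```

```text
[0.4946 0.2578 0.204 ] [179.975    0.0361   9.7996] [ 0.6148  0.1861 -0.0343]
stock_mid [(array([375.7, 188.3]), 0.54, array([ 0.5381, -0.0719]))]
stock_mid [(array([357.9, 266.5]), 0.74, array([ 0.5472, -0.0675])), (array([292.9, 246.8]), 0.34, array([0.419 , 0.0303]))]
jig_bush [(array([376.8, 178.8]), 0.69, array([ 0.5621, -0.0722]))]
jig_bush [(array([367.7, 259.1]), 0.86, array([ 0.5667, -0.0733])), (array([325.2, 231.3]), 0.63, array([0.4992, 0.0356]))]
punch_collar [(array([343.3, 205.4]), 0.57, array([0.4779, 0.0284]))]
punch_collar [(array([303.2, 172.2]), 0.54, array([0.4953, 0.2633]))]
stand_hole [(array([260.5, 201.1]), 0.65, array([0.4879, 0.2711]))]
stand_hole [(array([300.3, 172.8]), 0.66, array([0.4868, 0.2628]))]
```

View pics/z5.png

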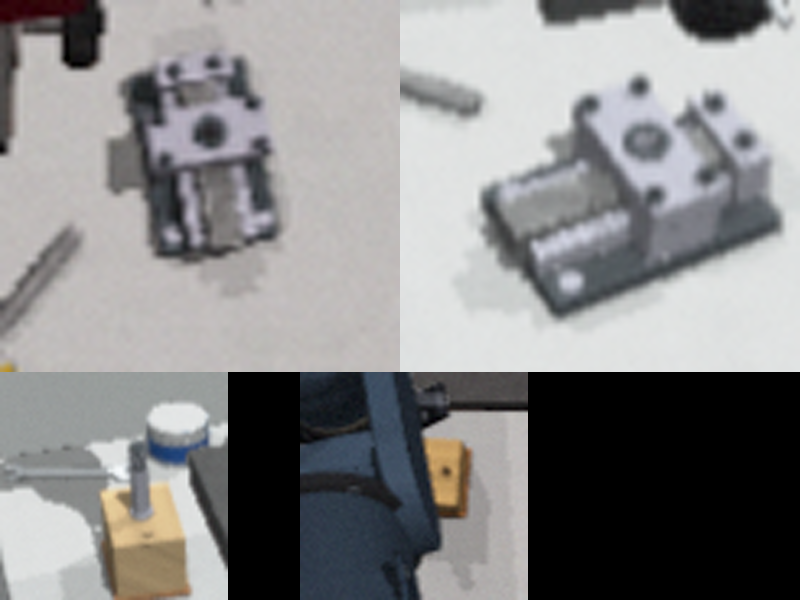

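The offcut fills the channel up to the stop, with its free end just outside the rails, so it is home. The punch is still upright in the stand. I'll open and lower round the barrel.

Emit:
jog_arm(
  increments=[
    [[-1, -1, 0], [0, 0, 0]],
    [[-1, -1, 0], [0, 0, 0]],
    [[-1, -1, 0], [0, 0, 0]],
    [[-1, -1, 0], [0, 0, 0]],
    [[-1, -1, 0], [0, 0, 0]],
    [[-1, -1, 0], [0, 0, 0]],
    [[-1, -1, 20], [0, 0, 0]],
    [[-1, -1, 40], [0, 0, 0]],
    [[-1, -1, 50], [0, 0, 0]],
    [[-1, -1, 50], [0, 0, 0]],
  ],
  grip=1,
)

```text
time_s: 9.77
tool_pos: [0.4919, 0.2595, 0.152]
tool_rot: [180.0, 0.3, 9.9]
contact_force: [-1.0, 0.8, -0.4]
width: 0.999
finger_force: 0.0
```

```bash
python3 - <<'E'
from h import *
np.set_printoptions(precision=4,suppress=True)
s=camera('side'); ob=observe(); print(ob['tool_pos'],ob['tool_rot'],ob['width'])
save(s,'z6.png',(250,90,360,210),5)
for z in(.06,.088,.13): print(z,proj(s,[.493,.2595,z]))
print('tcp',proj(s,ob['tool_pos']))
E
```

```text
[0.493  0.2598 0.1533] [179.9806   0.164    9.8633] 0.99951738306891
0.06 [302.7141 173.1005]
0.088 [302.1488 164.6698]
0.13 [301.2665 151.4786]
tcp [300.7192 143.811 ]
```

View pics/z6.png

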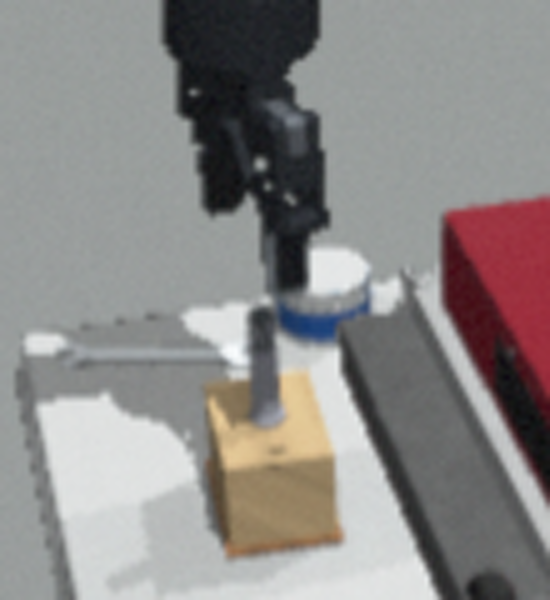

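Side view: the open fingers at (222,190) and (290,270) straddle the punch cap at (262,312). I'll lower and close.

Emit:
jog_arm(
  increments=[
    [[0, 0, 20], [0, 0, 0]],
    [[0, 0, 40], [0, 0, 0]],
    [[0, 0, 60], [0, 0, 0]],
    [[0, 0, 75], [0, 0, 0]],
    [[0, 0, 83], [0, 0, 0]],
    [[0, 0, 83], [0, 0, 0]],
    [[0, 0, 83], [0, 0, 0]],
  ],
)

```text
time_s: 10.4
tool_pos: [0.4944, 0.2602, 0.0719]
tool_rot: [-180.0, -0.1, 9.9]
contact_force: [0.1, 0.7, 0.1]
width: 1.001
finger_force: 0.0
```

Emit:
jog_arm(
  increments=[
    [[0, 0, 0], [0, 0, 0]],
    [[0, 0, 0], [0, 0, 0]],
    [[0, 0, 0], [0, 0, 0]],
    [[0, 0, 0], [0, 0, 0]],
    [[0, 0, 0], [0, 0, 0]],
    [[0, 0, 0], [0, 0, 0]],
    [[0, 0, 0], [0, 0, 0]],
    [[0, 0, 0], [0, 0, 0]],
    [[0, 0, 0], [0, 0, 0]],
    [[0, 0, 0], [0, 0, 0]],
  ],
  grip=-1,
)

```text
time_s: 11.23
tool_pos: [0.4939, 0.26, 0.0717]
tool_rot: [-180.0, -0.0, 9.9]
contact_force: [-1.4, -1.2, 4.3]
width: 0.161
finger_force: 58.6
```

The grip is good: the opening is about 13.7 mm and the side force is near zero. I'll lift straight out.

Emit:
jog_arm(
  increments=[
    [[0, 0, -5], [0, 0, 0]],
    [[0, 0, -12], [0, 0, 0]],
    [[0, 0, -24], [0, 0, 0]],
    [[0, 0, -38], [0, 0, 0]],
    [[0, 0, -55], [0, 0, 0]],
    [[0, 0, -72], [0, 0, 0]],
    [[0, 0, -90], [0, 0, 0]],
    [[0, 0, -105], [0, 0, 0]],
    [[0, 0, -110], [0, 0, 0]],
    [[0, 0, -110], [0, 0, 0]],
  ],
)

```text
time_s: 12.07
tool_pos: [0.4945, 0.2603, 0.1827]
tool_rot: [-180.0, -0.2, 9.9]
contact_force: [0.3, -0.2, -2.7]
width: 0.156
finger_force: 58.5
```

Emit:
jog_arm(
  increments=[
    [[1, 20, 0], [0, 0, 0]],
    [[2, 50, 0], [0, 0, 0]],
    [[3, 80, 0], [0, 0, 0]],
    [[4, 110, 0], [0, 0, 0]],
    [[6, 140, 0], [0, 0, 0]],
    [[7, 170, 0], [0, 0, 0]],
    [[8, 200, 0], [0, 0, 0]],
    [[10, 230, 0], [0, 0, 0]],
    [[11, 260, 0], [0, 0, 0]],
    [[12, 290, 0], [0, 0, 0]],
    [[13, 315, 0], [0, 0, 0]],
    [[14, 330, 0], [0, 0, 0]],
    [[14, 340, 0], [0, 0, 0]],
    [[14, 340, 0], [0, 0, 0]],
    [[14, 340, 0], [0, 0, 0]],
    [[14, 340, 0], [0, 0, 0]],
  ],
)

```text
time_s: 13.4
tool_pos: [0.5649, -0.0711, 0.1809]
tool_rot: [-179.9, 0.1, 9.9]
contact_force: [0.4, -0.6, -1.1]
width: 0.158
finger_force: 58.6
```

```bash
python3 - <<'E'
from h import *
np.set_printoptions(precision=4,suppress=True)
s=camera('side'); ob=observe(); print(ob['tool_pos'],ob['tool_rot'],ob['width'],ob['contact_force'])
save(s,'z7.png',(320,180,420,300),5)
p=ob['tool_pos']
for dz in(-.0117,-.0517,-.0637): print(dz,(proj(s,p+[0,0,dz])-[320,180]+.5)*5)
print('bush',(proj(s,[.5662,-.0722,.044])-[320,180]+.5)*5)
E
```

```text
[ 0.565  -0.071   0.1811] [-179.9368    0.0626    9.9459] 0.15696076185022187 [-0.5471  0.3352 -1.5533]
-0.0117 [252.1717 180.2333]
-0.0517 [246.5163 253.6292]
-0.0637 [244.8843 274.7064]
bush [238.9579 396.4297]
```

View pics/z7.png

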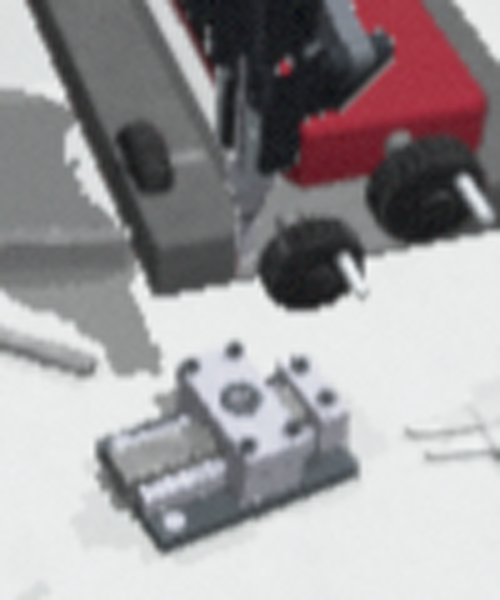

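The jig is visible with its bush at (240,398), but the punch nose is hard to see against the dark vise. I'll go lower for the close look.

Emit:
jog_arm(
  increments=[
    [[1, 1.4, 15], [0, 0, 0]],
    [[1, 1.4, 30], [0, 0, 0]],
    [[1, 1.4, 45], [0, 0, 0]],
    [[1, 1.4, 58], [0, 0, 0]],
    [[1, 1.4, 58], [0, 0, 0]],
    [[1, 1.4, 58], [0, 0, 0]],
  ],
)

```text
time_s: 13.95
tool_pos: [0.5663, -0.0725, 0.1229]
tool_rot: [-179.9, 0.1, 9.9]
contact_force: [-0.6, -0.7, -1.8]
width: 0.158
finger_force: 58.6
```

```bash
python3 - <<'E'
from h import *
np.set_printoptions(precision=4,suppress=True)
s=camera('side');t=camera('top'); ob=observe(); print(ob['tool_pos'],ob['tool_rot'],ob['contact_force'])
p=ob['tool_pos']
o=np.array([340,215])
a=cv2.resize(s['pixels'][215:275,340:400],(600,600),interpolation=cv2.INTER_CUBIC)
b=cv2.resize(t['pixels'][150:210,340:400],(200,200),interpolation=cv2.INTER_CUBIC)
cv2.imwrite('pics/z8.png',np.hstack([a,np.vstack([b,np.zeros((400,200,3),np.uint8)])])[...,::-1])
for dz in(-.0117,-.0257,-.0517,-.0637): print(dz,(proj(s,p+[0,0,dz])-o+.5)*10)
for z in (.044,.0): print('bush',(proj(s,[.5662,-.0722,z])-o+.5)*10)
print([(x[0],x[1]) for x in spot(s,'punch_collar')],[(x[0],x[1]) for x in spot(s,'jig_bush')])
E
```

```text
[ 0.5675 -0.0733  0.1241] [179.9651  -0.0711   9.9228] [-0.4259 -0.8977 -1.3253]
-0.0117 [303.515 221.738]
-0.0257 [299.6286 269.4984]
-0.0517 [292.6184 355.3555]
-0.0637 [289.4708 393.7842]
bush [277.9158 442.8593]
bush [267.331  574.2515]
[(array([367.616, 236.28 ]), 0.59)] [(array([364.224, 259.4  ]), 0.8)]
```

View pics/z8.png

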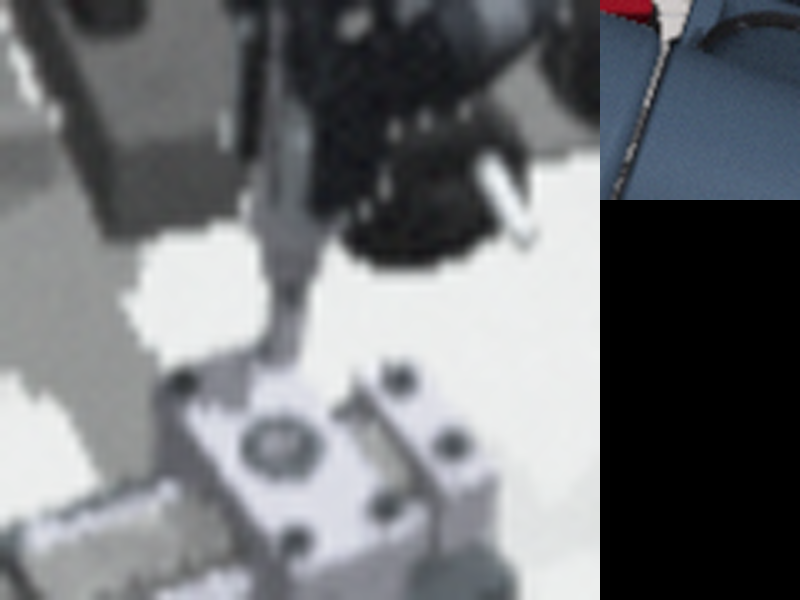

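The bush centre is at (283,446) and the nose runs down to about (284,360). I'll measure the axis-to-bush offset subpixel with numbers.

```bash
python3 - <<'E'
from h import *
np.set_printoptions(precision=2,suppress=True,linewidth=200)
s=camera('side'); ob=observe(); p=ob['tool_pos']; print(p)
g=s['pixels'].mean(2)
print(g[236:254,362:378].astype(int))
print('axis pred'); 
for dz in np.arange(-.02,-.066,-.005): print(proj(s,p+[0,0,dz]))
print('bush'); print(g[253:266,359:378].astype(int))
E
```

```text
[ 0.57 -0.07  0.12]
[[ 92  91 101 145 118 108 103 104 100  85  59  55  67  45  64  42]
 [179 180 176 166 120 112 109 107 105  97  83  85  88  44  37  33]
 [230 231 229 208 154 114 109 111 108 103  99 100  77  40  30  32]
 [235 234 234 230 208 125 102 108 106 104 101 129  87  39  30  26]
 [236 236 235 235 229 129  99 103 100  98 108 180 173  91  67  38]
 [236 236 236 235 229 135 101 100  98  98 123 218 228 190 174  90]
 [237 237 236 236 231 154 103 100  99 106 168 231 236 233 229 191]
 [237 237 236 235 233 185 101  87  81 125 216 234 235 236 236 233]
 [236 237 236 237 234 204 111  78  80 138 228 236 237 236 237 236]
 [238 237 236 237 236 206 121  98 106 162 232 236 236 237 236 237]
 [237 237 236 237 234 206 130 117 130 183 232 237 237 237 237 237]
 [235 235 237 233 220 175 125 132 144 200 234 237 236 236 237 237]
 [234 233 230 217 163 115 116 132 144 211 235 237 236 235 237 237]
 [220 208 194 147 100  85 118 133 148 214 234 237 236 237 236 236]
 [170 148 133  97  87  89 123 138 175 225 236 236 237 236 236 235]
 [141 135 117 104 126 143 161 166 216 235 237 237 235 227 233 232]
 [135 13
[... 629 characters left out ...]
20 220 217 189 145 123 128 117 126 153 189 214 191 171 151 138 148]
 [162 215 222 222 214 149 119 136 150 132 137 118 141 197 216 207 171 162 167]
 [118 188 217 221 213 118 113 150 158 142 134 102 123 172 219 220 199 167 164]
 [102 141 193 221 214 124 113 133 137 126 109 104 127 184 222 223 214 181 170]
 [ 99 107 146 214 219 168 121 115 121 119 108 113 153 209 221 223 220 204 183]
 [101  99 116 189 217 208 178 153 124 135 133 141 194 220 222 224 223 219 202]
 [106  97 102 141 191 217 216 200 186 191 189 194 216 220 223 222 222 222 196]
 [116  91  95 105 143 202 220 219 218 220 220 220 220 220 221 222 221 215 158]
 [127 113 111 100 109 168 215 222 221 221 223 223 222 221 221 221 216 184 119]]
```

The punch axis matches the prediction. Extrapolated to the bush it sits about 1 mm to the right, so I'll correct that and go down gently, watching the force.

Emit:
jog_arm(
  increments=[
    [[-0.9, -0.4, 5], [0, 0, 0]],
    [[-0.9, -0.4, 10], [0, 0, 0]],
    [[-0.9, -0.4, 15], [0, 0, 0]],
    [[-0.9, -0.4, 18], [0, 0, 0]],
    [[-0.9, -0.4, 20], [0, 0, 0]],
    [[-0.9, -0.4, 20], [0, 0, 0]],
  ],
)

```text
time_s: 14.7
tool_pos: [0.5656, -0.0735, 0.1025]
tool_rot: [-180.0, 0.1, 9.9]
contact_force: [0.7, -0.4, -1.6]
width: 0.163
finger_force: 58.6
```

Emit:
jog_arm(
  increments=[
    [[0, 0, 1], [0, 0, 0]],
    [[0, 0, 2], [0, 0, 0]],
    [[0, 0, 3], [0, 0, 0]],
    [[0, 0, 4], [0, 0, 0]],
    [[0, 0, 4], [0, 0, 0]],
  ],
)

```text
time_s: 15.12
tool_pos: [0.5659, -0.0736, 0.0992]
tool_rot: [-180.0, 0.0, 9.9]
contact_force: [0.7, 0.3, -1.8]
width: 0.155
finger_force: 58.6
```

Emit:
jog_arm(
  increments=[
    [[0, 0, 1], [0, 0, 0]],
    [[0, 0, 2], [0, 0, 0]],
    [[0, 0, 3], [0, 0, 0]],
    [[0, 0, 3], [0, 0, 0]],
  ],
)

```text
time_s: 15.45
tool_pos: [0.5659, -0.0735, 0.0961]
tool_rot: [-180.0, 0.0, 9.9]
contact_force: [-0.3, 0.4, -1.6]
width: 0.158
finger_force: 58.6
```

Emit:
jog_arm(
  increments=[
    [[0, 0, 0.7], [0, 0, 0]],
    [[0, 0, 1.4], [0, 0, 0]],
    [[0, 0, 2], [0, 0, 0]],
    [[0, 0, 2], [0, 0, 0]],
  ],
)

```text
time_s: 15.78
tool_pos: [0.5661, -0.0736, 0.0942]
tool_rot: [-180.0, -0.0, 9.9]
contact_force: [-0.1, 0.3, -1.1]
width: 0.154
finger_force: 58.6
```

Emit:
jog_arm(
  increments=[
    [[0, 0, 0.7], [0, 0, 0]],
    [[0, 0, 1.4], [0, 0, 0]],
    [[0, 0, 2], [0, 0, 0]],
    [[0, 0, 2], [0, 0, 0]],
  ],
)

```text
time_s: 16.12
tool_pos: [0.5664, -0.0736, 0.0924]
tool_rot: [180.0, -0.0, 9.9]
contact_force: [-0.1, 0.3, -0.8]
width: 0.156
finger_force: 58.7
```

Emit:
jog_arm(
  increments=[
    [[0, 0, 0.7], [0, 0, 0]],
    [[0, 0, 1.4], [0, 0, 0]],
    [[0, 0, 2], [0, 0, 0]],
    [[0, 0, 2], [0, 0, 0]],
  ],
)

```text
time_s: 16.45
tool_pos: [0.5665, -0.0735, 0.0903]
tool_rot: [180.0, -0.1, 9.9]
contact_force: [1.0, 1.0, -1.2]
width: 0.161
finger_force: 58.7
```

Emit:
jog_arm(
  increments=[
    [[0, 0, 0.7], [0, 0, 0]],
    [[0, 0, 1.4], [0, 0, 0]],
    [[0, 0, 2], [0, 0, 0]],
    [[0, 0, 2], [0, 0, 0]],
  ],
)

```text
time_s: 16.78
tool_pos: [0.5663, -0.0736, 0.0883]
tool_rot: [180.0, -0.0, 9.9]
contact_force: [2.2, 0.5, -0.7]
width: 0.157
finger_force: 58.7
```

Emit:
jog_arm(
  increments=[
    [[0, 0, 0.7], [0, 0, 0]],
    [[0, 0, 1.4], [0, 0, 0]],
    [[0, 0, 2], [0, 0, 0]],
    [[0, 0, 2], [0, 0, 0]],
  ],
)

```text
time_s: 17.12
tool_pos: [0.5663, -0.0736, 0.0863]
tool_rot: [180.0, -0.0, 9.9]
contact_force: [3.1, 1.6, -1.5]
width: 0.156
finger_force: 58.7
```

Emit:
jog_arm(
  increments=[
    [[0, 0, 0.7], [0, 0, 0]],
    [[0, 0, 1.4], [0, 0, 0]],
    [[0, 0, 2], [0, 0, 0]],
    [[0, 0, 2], [0, 0, 0]],
  ],
)

```text
time_s: 17.45
tool_pos: [0.5662, -0.0736, 0.0843]
tool_rot: [180.0, -0.0, 9.9]
contact_force: [2.4, 1.2, -0.7]
width: 0.159
finger_force: 58.8
```

Side force of +x,+y (bore wall) shows I'm slightly off, so I'll ease over 0.5 mm and continue.

Emit:
jog_arm(
  increments=[
    [[0.5, -0.2, 0.7], [0, 0, 0]],
    [[0.5, -0.2, 1.4], [0, 0, 0]],
    [[0.5, -0.2, 1.5], [0, 0, 0]],
    [[0.5, -0.2, 1.5], [0, 0, 0]],
  ],
)

```text
time_s: 17.78
tool_pos: [0.5665, -0.0734, 0.0829]
tool_rot: [180.0, 0.0, 9.9]
contact_force: [1.9, 1.1, 1.5]
width: 0.159
finger_force: 58.9
```

Emit:
jog_arm(
  increments=[
    [[0, 0, 0.7], [0, 0, 0]],
    [[0, 0, 1.4], [0, 0, 0]],
    [[0, 0, 1.5], [0, 0, 0]],
    [[0, 0, 1.5], [0, 0, 0]],
  ],
)

```text
time_s: 18.12
tool_pos: [0.5665, -0.0734, 0.0814]
tool_rot: [180.0, -0.0, 9.9]
contact_force: [2.1, 1.6, 3.1]
width: 0.159
finger_force: 59.0
```

Emit:
jog_arm(
  increments=[
    [[0.3, -0.3, 0.7], [0, 0, 0]],
    [[0.3, -0.3, 1.4], [0, 0, 0]],
    [[0.3, -0.3, 2], [0, 0, 0]],
    [[0.3, -0.3, 2], [0, 0, 0]],
  ],
)

```text
time_s: 18.45
tool_pos: [0.5667, -0.0732, 0.0796]
tool_rot: [180.0, 0.0, 9.9]
contact_force: [1.0, 0.4, 6.0]
width: 0.159
finger_force: 59.5
```

Emit:
jog_arm(
  increments=[
    [[0, 0, 0.7], [0, 0, 0]],
    [[0, 0, 1.4], [0, 0, 0]],
    [[0, 0, 2], [0, 0, 0]],
    [[0, 0, 2], [0, 0, 0]],
  ],
)

```text
time_s: 18.78
tool_pos: [0.5669, -0.0732, 0.0783]
tool_rot: [180.0, -0.0, 9.9]
contact_force: [-0.3, 0.8, 9.4]
width: 0.153
finger_force: 59.9
```

Emit:
jog_arm(
  increments=[
    [[0, 0, 0.5], [0, 0, 0]],
    [[0, 0, 1], [0, 0, 0]],
    [[0, 0, 1], [0, 0, 0]],
  ],
)

```text
time_s: 19.03
tool_pos: [0.5668, -0.0732, 0.0771]
tool_rot: [180.0, -0.0, 9.9]
contact_force: [0.8, -0.5, 7.8]
width: 0.157
finger_force: 59.7
```

Emit:
jog_arm(
  increments=[
    [[0, 0, 0.5], [0, 0, 0]],
    [[0, 0, 1], [0, 0, 0]],
    [[0, 0, 1], [0, 0, 0]],
  ],
)

```text
time_s: 19.28
tool_pos: [0.5666, -0.0732, 0.0753]
tool_rot: [180.0, 0.0, 9.9]
contact_force: [2.2, -1.0, 2.8]
width: 0.156
finger_force: 59.0
```

Emit:
jog_arm(
  increments=[
    [[0, 0, 0], [0, 0, 0]],
    [[0, 0, 0.2], [0, 0, 0]],
    [[0, 0, 0.2], [0, 0, 0]],
  ],
)

```text
time_s: 19.53
tool_pos: [0.5666, -0.0731, 0.0748]
tool_rot: [180.0, 0.0, 9.9]
contact_force: [1.6, -1.2, 0.4]
width: 0.155
finger_force: 58.9
```

The spring has snapped: the force peaked at about 11 N and fell to about 2–4 N. I'll lift straight out and carry the punch back.

Emit:
jog_arm(
  increments=[
    [[0, 0, -4], [0, 0, 0]],
    [[0, 0, -10], [0, 0, 0]],
    [[0, 0, -20], [0, 0, 0]],
    [[0, 0, -35], [0, 0, 0]],
    [[0, 0, -52], [0, 0, 0]],
    [[0, 0, -70], [0, 0, 0]],
    [[0, 0, -90], [0, 0, 0]],
    [[0, 0, -105], [0, 0, 0]],
    [[0, 0, -107], [0, 0, 0]],
    [[0, 0, -107], [0, 0, 0]],
  ],
)

```text
time_s: 20.37
tool_pos: [0.566, -0.0727, 0.183]
tool_rot: [180.0, 0.0, 9.9]
contact_force: [-0.2, 0.2, -2.1]
width: 0.158
finger_force: 58.7
```

Emit:
jog_arm(
  increments=[
    [[-1, -20, 0], [0, 0, 0]],
    [[-2, -50, 0], [0, 0, 0]],
    [[-3, -80, 0], [0, 0, 0]],
    [[-4, -110, 0], [0, 0, 0]],
    [[-6, -140, 0], [0, 0, 0]],
    [[-7, -170, 0], [0, 0, 0]],
    [[-8, -200, 0], [0, 0, 0]],
    [[-10, -230, 0], [0, 0, 0]],
    [[-11, -260, 0], [0, 0, 0]],
    [[-12, -290, 0], [0, 0, 0]],
    [[-13, -315, 0], [0, 0, 0]],
    [[-14, -330, 0], [0, 0, 0]],
    [[-14.5, -340.5, 0], [0, 0, 0]],
    [[-14.5, -340.5, 0], [0, 0, 0]],
    [[-14.5, -340.5, 0], [0, 0, 0]],
    [[-14.5, -340.5, 0], [0, 0, 0]],
  ],
)

```text
time_s: 21.7
tool_pos: [0.494, 0.259, 0.1816]
tool_rot: [180.0, 0.1, 9.8]
contact_force: [0.5, -0.7, -2.3]
width: 0.16
finger_force: 58.8
```

```bash
python3 - <<'E'
from h import *
np.set_printoptions(precision=4,suppress=True,linewidth=200)
P=[]
for _ in range(6): s=camera('side'); ob=observe(); P.append(ob['tool_pos'])
p=np.mean(P,0); print(np.array(P),p,ob['tool_rot'],ob['contact_force'],ob['width'])
for dz in(-.0117,-.0257,-.045,-.0637): print(dz,proj(s,p+[0,0,dz]))
g=s['pixels'].mean(2)
print(g[134:162,290:312].astype(int))
E
```

```text
[[0.4942 0.2589 0.1817]
 [0.4944 0.2588 0.1819]
 [0.4944 0.2589 0.182 ]
 [0.4944 0.259  0.1821]
 [0.4944 0.2592 0.1821]
 [0.4944 0.2593 0.1822]] [0.4944 0.259  0.182 ] [179.9975  -0.0019   9.7922] [ 0.6086  0.4417 -1.9697] 0.15832493178944104
-0.0117 [300.9411 138.179 ]
-0.0257 [301.2493 142.8785]
-0.045 [301.6661 149.2253]
-0.0637 [302.0612 155.2333]
[[157 154 155 154 156 154 150 143  96  89  67  43  30  32  39  48  78 143 153 155 157 154]
 [152 156 158 157 155 154 152 136  97  89  75  57  57  64  70  77 107 145 154 154 154 156]
 [153 153 155 155 154 154 148 100  82  91  88  83  87  94  98 104 140 152 154 154 155 156]
 [155 152 156 155 155 155 149  97  84  88  93  91  92  97 106 140 153 156 156 153 154 153]
 [154 155 157 152 154 158 153 118  96  90  89  90  89  90  95 147 155 154 156 157 158 154]
 [154 154 154 155 156 155 155 149 121  95  90  90  86  85 104 147 155 158 162 178 187 183]
 [155 155 155 156 157 157 153 153 147 104  89  91  84  83 140 154 161 185 189 217 224 223]
 [155 156 155 154 154 156 155 154 148 105  91  89  87  91 143 159 177 223 225 226 228 227]
 [154 153 157 156 
[... 1102 characters left out ...]
2 223 223 221 219 213 201 194 157 108  68  61  59  61  65  68]
 [216 222 222 223 224 222 223 222 221 216 204 201 200 200 190 134  85  71  63  67  65  64]
 [193 218 224 224 223 224 223 221 216 206 200 199 202 201 195 161 127  99  83  77  69  74]
 [149 190 218 222 224 225 221 223 214 211 202 206 202 200 199 197 174 146 121 104  93  95]
 [133 148 198 213 217 230 228 230 222 207 194 201 199 201 199 200 195 184 167 147 129 126]
 [139 144 177 215 223 241 245 241 215 177 175 183 198 199 200 199 200 197 197 185 170 166]
 [164 166 175 219 225 241 246 245 213 199 199 202 197 199 202 200 199 197 200 198 200 200]
 [149 148 147 153 158 217 237 244 232 233 220 200 188 197 200 201 201 199 201 201 199 201]]
```

The punch hangs straight (neck at column 301.2, predicted 301.15). I'll lower into the hole, checking force.

Emit:
jog_arm(
  increments=[
    [[-0.3, -0.6, 15], [0, 0, 0]],
    [[-0.3, -0.6, 32], [0, 0, 0]],
    [[-0.3, -0.6, 48], [0, 0, 0]],
    [[-0.3, -0.6, 58], [0, 0, 0]],
    [[-0.3, -0.6, 64], [0, 0, 0]],
    [[-0.3, -0.6, 70], [0, 0, 0]],
    [[-0.3, -0.6, 76], [0, 0, 0]],
    [[-0.3, -0.6, 80], [0, 0, 0]],
    [[-0.3, -0.6, 80], [0, 0, 0]],
    [[-0.3, -0.6, 80], [0, 0, 0]],
  ],
)

```text
time_s: 22.83
tool_pos: [0.4938, 0.2606, 0.1022]
tool_rot: [-180.0, -0.0, 9.9]
contact_force: [0.5, 0.3, -1.9]
width: 0.158
finger_force: 58.8
```

Emit:
jog_arm(
  increments=[
    [[0, 0, 2], [0, 0, 0]],
    [[0, 0, 4], [0, 0, 0]],
    [[0, 0, 6], [0, 0, 0]],
    [[0, 0, 8], [0, 0, 0]],
    [[0, 0, 10], [0, 0, 0]],
    [[0, 0, 12], [0, 0, 0]],
    [[0, 0, 14], [0, 0, 0]],
    [[0, 0, 16], [0, 0, 0]],
    [[0, 0, 16], [0, 0, 0]],
    [[0, 0, 16], [0, 0, 0]],
  ],
)

```text
time_s: 23.67
tool_pos: [0.4936, 0.2606, 0.0859]
tool_rot: [180.0, 0.0, 9.9]
contact_force: [-0.3, -0.4, -1.4]
width: 0.158
finger_force: 58.8
```

Emit:
jog_arm(
  increments=[
    [[0, 0, 1.5], [0, 0, 0]],
    [[0, 0, 3], [0, 0, 0]],
    [[0, 0, 4.5], [0, 0, 0]],
    [[0, 0, 6], [0, 0, 0]],
    [[0, 0, 6], [0, 0, 0]],
  ],
)

```text
time_s: 24.08
tool_pos: [0.4937, 0.2604, 0.0798]
tool_rot: [180.0, 0.0, 9.9]
contact_force: [0.2, -1.7, -2.5]
width: 0.16
finger_force: 58.8
```

Emit:
jog_arm(
  increments=[
    [[0, 0, 1.5], [0, 0, 0]],
    [[0, 0, 3], [0, 0, 0]],
    [[0, 0, 4.5], [0, 0, 0]],
    [[0, 0, 6], [0, 0, 0]],
    [[0, 0, 6], [0, 0, 0]],
  ],
)

```text
time_s: 24.5
tool_pos: [0.4937, 0.2604, 0.0738]
tool_rot: [180.0, 0.0, 9.9]
contact_force: [0.6, -1.5, -2.9]
width: 0.159
finger_force: 58.8
```

Emit:
jog_arm(
  increments=[
    [[0, 0, 0.7], [0, 0, 0]],
    [[0, 0, 1.4], [0, 0, 0]],
    [[0, 0, 1.8], [0, 0, 0]],
    [[0, 0, 1.8], [0, 0, 0]],
  ],
)

```text
time_s: 24.83
tool_pos: [0.4938, 0.2604, 0.0723]
tool_rot: [180.0, -0.0, 9.9]
contact_force: [0.0, -3.4, -0.5]
width: 0.16
finger_force: 59.0
```

Emit:
jog_arm(
  increments=[
    [[0, 0, 0.5], [0, 0, 0]],
    [[0, 0, 1], [0, 0, 0]],
    [[0, 0, 1], [0, 0, 0]],
  ],
)

```text
time_s: 25.08
tool_pos: [0.4938, 0.2605, 0.0718]
tool_rot: [180.0, -0.0, 9.9]
contact_force: [-0.8, -3.6, 3.7]
width: 0.158
finger_force: 59.4
```

The collar is seated on the rim. I'll release and withdraw straight up.

Emit:
jog_arm(
  increments=[
    [[0, 0, 0], [0, 0, 0]],
    [[0, 0, 0], [0, 0, 0]],
    [[0, 0, 0], [0, 0, 0]],
    [[0, 0, 0], [0, 0, 0]],
    [[0, 0, 0], [0, 0, 0]],
    [[0, 0, 0], [0, 0, 0]],
    [[0, 0, 0], [0, 0, 0]],
    [[0, 0, 0], [0, 0, 0]],
    [[0, 0, -10], [0, 0, 0]],
    [[0, 0, -30], [0, 0, 0]],
    [[0, 0, -60], [0, 0, 0]],
    [[0, 0, -100], [0, 0, 0]],
    [[0, 0, -140], [0, 0, 0]],
    [[0, 0, -160], [0, 0, 0]],
    [[0, 0, -160], [0, 0, 0]],
    [[0, 0, -160], [0, 0, 0]],
  ],
  grip=1,
)

```text
time_s: 26.42
tool_pos: [0.4943, 0.2608, 0.2334]
tool_rot: [-180.0, -0.2, 9.9]
contact_force: [-0.0, 0.2, -0.5]
width: 1.002
finger_force: 0.0
```

```bash
python3 - <<'E'
from h import *
np.set_printoptions(precision=4,suppress=True,linewidth=200)
s=camera('side'); ob=observe(); print(ob['tool_pos'],ob['width'],ob['contact_force'])
m=mask(s,'punch'); yx=np.argwhere(m); print(m.sum(),yx.min(0),yx.max(0),cv2.minAreaRect(yx[:,::-1].astype(np.float32)))
g=s['pixels'].mean(2); g0=cv2.imread('pics/s0.png').mean(2)
for n,(a,b,c,d) in dict(punch=(145,205,285,325),jig=(235,300,325,395)).items(): print(n,np.abs(g-g0)[a:b,c:d].mean())
g5=cv2.imread('pics/z6.png')  # after-push punch view
sm=cv2.resize(g5,(110,120),interpolation=cv2.INTER_AREA).mean(2); df=np.abs(sm-g[90:210,250:360]); print('punch area diff vs before grasp',df[58:110,35:70].max(),df[58:110,35:70].mean())
print(g[148:178,294:312].astype(int))
E
```

```text
[0.4932 0.2604 0.2316] 0.999175119679542 [-0.2505  0.6529  0.6255]Traceback (most recent call last):
  File "<stdin>", line 4, in <module>
AttributeError: 'NoneType' object has no attribute 'sum'
```

```bash
python3 - <<'E'
from h import *
np.set_printoptions(precision=4,suppress=True,linewidth=200)
s=camera('side'); px=s['pixels'][...,::-1].astype(float)
g0=cv2.imread('pics/s0.png').astype(float)
d=np.abs(px-g0).mean(2)[145:205,285:325]; print('punch vs start',d.mean(),d.max(),np.argwhere(d>40)[:20].tolist())
z5=cv2.imread('pics/z5.png')[:372,400:]
now=cv2.resize(s['pixels'][235:300,325:395],(400,372),interpolation=cv2.INTER_CUBIC)[...,::-1]
e=np.abs(z5.astype(float)-now).mean(2); print('jig vs home',e.mean(),e.max())
print(px.mean(2)[148:178,294:310].astype(int))
E
```

```text
punch vs start 23.521527777777777 103.0 [[6, 15], [6, 16], [7, 0], [7, 1], [8, 0], [8, 1], [8, 2], [9, 0], [9, 1], [9, 2], [9, 3], [10, 0], [10, 1], [10, 2], [10, 3], [11, 0], [11, 1], [11, 2], [11, 3], [12, 0]]
jig vs home 1.0631586021505377 10.0
[[154 153 154 155 156 154 155 153 157 156 148  99 105 119 144 169]
 [153 156 157 160 156 148 158 159 177 178 151  97 100 110 125 123]
 [161 178 184 182 184 167 158 155 181 182 143  93  91 105 120 121]
 [188 213 220 219 219 191 142 117 124 120 119  92  75  89 104 110]
 [219 220 221 222 217 157 105  94  90  96 105  89  64  68  73  88]
 [222 221 220 220 216 135  84  80  85  85  96  85  59  56  61  67]
 [222 222 221 222 217 139  87  76  83  82 103  94  69  60  61  61]
 [223 222 222 223 216 150  94  81  85  97 120 114  85  68  61  67]
 [222 222 222 221 211 148 102  96  86 100 115 144 125 101  84  77]
 [222 224 220 222 211 162 100  94  84  98 118 180 173 145 118 101]
 [218 229 228 229 219 166  98  89  81  90 117 181 194 185 166 144]
 [222 240 244 242 210 140  90  76  81  83 120 172 197 198 197 183]
 [233 241 246 246 207 145 103  85  89 106 131 16
[... 458 characters left out ...]
 128 127 142 184 194 194 189]
 [197 166 132 117 112 101 101 105 123 128 129 142 183 191 191 193]
 [201 189 156 119 105 102  99  99 125 127 128 134 181 191 192 191]
 [192 192 188 154 120 105  99 102 123 126 128 132 182 191 191 190]
 [193 192 192 186 151 123 114 103 123 129 129 144 181 192 193 192]
 [191 193 191 188 179 136 136 117 128 138 147 165 169 188 190 192]
 [192 190 189 184 174 131 135 131 139 147 151 162 140 182 191 193]
 [185 185 183 170 165 148 129 127 134 139 132 137 151 183 190 191]
 [176 174 171 169 168 160 150 136 141 146 144 157 177 187 188 191]
 [168 169 169 168 167 171 167 162 171 172 175 179 182 188 188 191]
 [164 170 172 171 176 183 179 175 175 178 179 180 182 186 188 190]]
```

```bash
python3 -c "
from plant import *
print(close_job())"
```

```text
the job is handed in; nothing more can be done
None
```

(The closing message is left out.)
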